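Key the mincer's kidney plate onto its pin and seat it

TASK

The mincer head stands mouth up on the counter with its three-spoked kidney plate already on the stud, but the plate is riding on top of the locating pin. With a fingertip, push the plate round until the notch in its rim is over the pin in the head's lip, opposite the feed throat, then press the plate straight down until it is fully home. Do not pick the plate up, and leave the loose mincer parts around it alone.

Things in the scene. Friction and masses are not known exactly. Their poses are not given: they have to be found in the camera images.
- head: Cast mincer head standing upright on the counter, immovable, mouth up, 220 mm high; origin under its centre, z up. Its threaded collar is 164 mm across, its bore 132 mm. A 108 mm feed throat sticks out along +y to 140 mm from the axis, its top 162 mm above the counter; the pin is on the opposite side (-y).
- mouth (a point): Centre of the head's mouth, level with its lip, on the plate's vertical axis. A fixed steel stud 18 mm across stands on the axis, its end 1 mm below the mouth. In the bore there is free depth to 38 mm below the mouth.
- pin (a point): Top of the round-nosed steel locating pin, 9 mm thick, upright, half let into the bore wall in a 13 mm wide groove of the lip, 65 mm from the axis, 2.3 mm below the mouth. Fixed to the head.
- notch (a point): Middle of the notch in the plate's rim, on its edge 64.5 mm from the axis, level with the plate's upper face; turns with the plate. The notch is 14 mm wide, 7 mm deep, at the outer end of one of the three spokes.
- hub (a point): Centre of the upper face of the kidney plate, a steel disc 129 mm across, 12 mm thick, about 0.65 kg. Face 10 mm above the mouth as found, 2 mm when fully home. Hub 34 mm across, hole 20 mm. Three spokes 14 mm wide, at 0, 120, 240 degrees from the notch, leave three through openings from radius 17 to 57 mm (63 mm long at mid radius, corners rounded 7 mm), in which a fingertip can stand and push a spoke.
- plate (a joint): Angle of the plate about its vertical axis, rad, positive anticlockwise from above; 0 or any full turn when the notch is exactly over the pin. Turns without end either way; drag about 0.1 N m, so it stays where it is left.
- press (a joint): How far the plate has gone down, m: 0 as found (riding on the pin), 0.008 fully home, negative if lifted. Snug on the stud: it does not drop by itself, pushing it down takes about 4 to 7 N, and it goes down only with the notch over the pin to within about 2.5 mm (the pin's round nose draws it in from about 3.5 mm).
- ring_nut: Bystander: loose ring nut with four lugs, lying flat, 220 mm across the lugs, 42 mm high; origin at the centre of its underside.
- hole_plate: Bystander: loose perforated mincing plate lying flat on the counter, 129 mm across, 12 mm thick; origin at the centre of its underside.
- knife: Bystander: loose four-bladed mincer knife lying flat, 120 mm across, 15 mm high; origin at the centre of its underside.
- pusher: Bystander: loose white plastic meat pusher standing upright, 80 mm across, 190 mm high; origin at the centre of its underside.

How it is judged:
By the outcome, as a careful person would: the job done as asked, in the order asked, and still so for the second after the job is handed in, with the robot touching nothing.
It also fails if it takes over 48 s, if anything falls off the work surface, if the arm or the gripper's body presses on something with over 40 N, if the wrist force passes 120 N, or if a joint passes its speed limit or range.

ROBOT

A 7-joint arm with a two-finger parallel gripper is mounted at the origin on the work surface. World frame = base frame: x ahead of the robot, y to its left, z up, the work surface at z = 0. Lengths are in m, angles in rad, forces in N, time in s.
With the tool pointing down it reaches from about 0.4 to 0.85 m from the base axis. Payload 10.4 kg.
Tool frame: the origin (TCP) lies between the finger pads; the fingertips stand 14 mm ahead of it and the grasp point (between the pads) lies 5 mm behind it; z points along the fingers, y is the direction in which the jaws open and shut (so a half turn about z gives the same grasp; the last joint's range is limited). The gripper opens to 87 mm and grips with 3 to 60 N. Pads are 19 mm wide; open, the fingers measure 117 mm over their backs; the gripper's body (75 mm by 190 mm) begins 51 mm behind the grasp point.
Start: joints at [1.091, 0.332, -0.065, 1.46, 0.022, 1.35, -0.088], TCP at [0.276, -0.561, 0.237] pointing down, gripper open.
Joint ranges: [-2.6, 2.6], [-0.5, 2.12], [-1.47, 1.34], [0.16, 2.42], [-1.27, 4.41], [0.06, 2.06], [-2.6, 2.6]. Speed limits (rad/s): [2.22, 2.22, 2.79, 2.79, 3.14, 3.14, 3.14].

INTERFACE

Orientations are given as a unit quaternion [x, y, z, w].
In Python, from bench import readout, camera, calibration, order gives the robot as it stands.
- The arm moves only by the tool apply_moves, never from a script. Its argument "deltas" is a list of rows, each an object with "translation": the shift along the world's x, y, z in m, a list of three; "turn": the turn, a rotation vector about the world's x, y, z in rad, a list of three; "hand": the finger opening in m, from 0 to 0.087. A call has 1 to 5 rows; each row shifts and turns the pose as measured when the row begins; what a row does not reach is not made up. A row lasts 1/10 s, in which the tool goes at most 50 mm and 8.59 degrees, less where a joint would pass 70% of its speed; a pose out of reach is approached as far as the arm can. A call with a gripper value outside its range is refused whole. The fingers move at their own pace and stop on an object; "newtons" is the grip in N (left out, the last holds). Time passes only in rows, so rows that do not move let the fingers close. It gives the time, the measured TCP pose, the force and the opening at its end, in the units of the state.
- readout.read_state(): the state, without advancing time (a new reading comes with each control period).
- camera(name): name is "side" or "top" or "wrist"; returns the picture (400x640x3 uint8, red, green, blue); there is no depth.
- calibration(name): a dict with "fx", "fy", "cx", "cy" (pixels), "extrinsics" (4x4, takes a point from world to camera coordinates). Camera axes: x right, y down, z forward; pixel columns grow to the right and rows downward; lengths in m; the calibration is good to about 2 mm. A picture is of the moment at which its call begins: read the wrist's pose just before it. calibration takes no time and is no camera call; for the wrist camera it gives the pose at the moment of the call.
- order.close_job(): hands the job in, once; it reports no verdict.
The state is a dict: "time": time; "joint_positions": joint angles; "joint_vel": joint speeds; "joint_torque": joint torques, N m; "ee_pos": TCP position; "eef_rot": TCP orientation; "ft_force": force on the tool from outside, world axes, zero at the start; "torque": the same for the moment, N m; "width": finger opening in m.
Only numpy, scipy, OpenCV 4.12 (cv2) and the standard library are available. Lean on these libraries where they do the work, as an engineer would, in place of code of your own. Each camera call takes 0.05 s, during which the arm holds its last target. There are 200 camera calls.

## Working session

There is one attempt and no reset: what is moved stays moved. The work goes in short steps, Python scripts to look and compute and a tool call to move; the robot and the scene stay as the last step left them, time stands still between calls to the robot, and variables do not carry over. Pictures are saved under pics/ and viewed, about 8 in all and at most 12, crops included, and the job is handed in when it is done.

Besides the shell and the picture viewer there is one more tool, called after "Call:" by a JSON object that holds its "api" and its "payload". apply_moves: Moves the arm, as the interface text tells. Its arguments: {"type":"object","properties":{"deltas":{"type":"array","items":{"type":"object","properties":{"translation":{"type":"array","items":{"type":"number"}},"turn":{"type":"array","items":{"type":"number"}},"hand":{"type":"number"}}}},"newtons":{"type":"number"}},"required":["deltas"]}

```bash
mkdir -p pics
python3 - <<'E'
from bench import readout,camera,calibration
import cv2,numpy as np
print(readout.read_state())
for n in("top","side"):
    c=calibration(n);print(n,c["fx"],c["fy"],c["cx"],c["cy"],np.round(c["extrinsics"],4).tolist())
a=camera("top");b=camera("side")
np.save("top0.npy",a);np.save("side0.npy",b)
cv2.imwrite("pics/top0.png",a[:,:,::-1]);cv2.imwrite("pics/side0.png",b[:,:,::-1])
E
```

```text
{'time': 0.0, 'joint_positions': array([ 1.09140618,  0.33287095, -0.06471422,  1.46097111,  0.02158372,
        1.34994532, -0.08849732]), 'joint_vel': array([ 3.48628765e-04, -1.62333035e-03, -8.27319447e-05,  5.23311313e-04,
       -2.84409112e-04,  6.29244597e-04, -1.39800905e-03]), 'joint_torque': array([-5.43063124e-04, -6.23248959e+01,  2.41910212e-02, -3.89900422e+01,
       -6.14123256e-02,  3.98118398e-02,  1.94683944e-04]), 'ee_pos': array([ 0.27549892, -0.56056067,  0.23574033]), 'eef_rot': array([ 9.74026887e-01,  2.26431140e-01, -1.95161123e-04, -7.24064880e-04]), 'ft_force': array([-1.35762108, -0.21364284, -0.71775184]), 'torque': array([ 0.026498  ,  0.03531468, -0.02047314]), 'width': 0.08687643766833143}
top 411.04330779404546 411.04330779404546 322.44067359977686 196.29340808688517 [[0.0217, -0.9997, 0.0091, 0.0112], [-0.9844, -0.023, -0.1745, 0.5648], [0.1746, -0.0052, -0.9846, 1.2054], [0.0, 0.0, 0.0, 1.0]]
side 434.89617535588275 434.89617535588275 314.49419871665197 198.98632272091626 [[-0.8986, -0.4388, -0.0014, 0.5166], [-0.2983, 0.6131, -0.7315, 0.2628], [0.3218, -0.6569, -0.6818, 1.1574], [0.0, 0.0, 0.0, 1.0]]
```

View pics/top0.png

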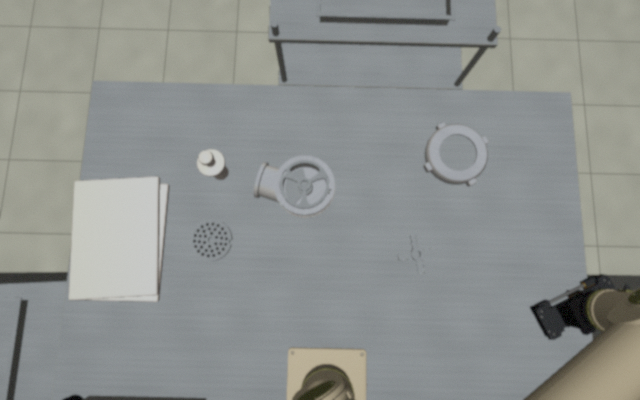

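View pics/side0.png

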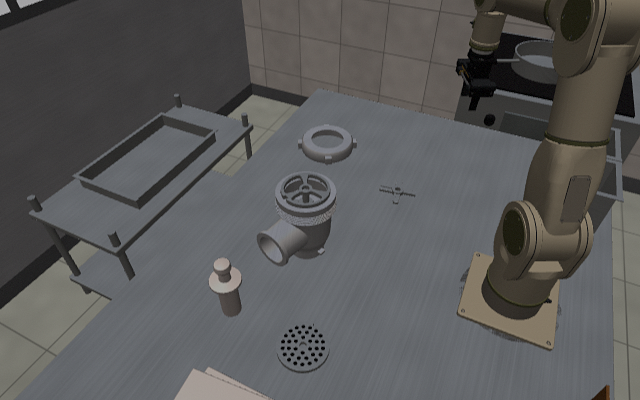

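The top view shows the head at about (306,185) with its throat pointing left (+y, tilted slightly back), so the pin should be near (333,188). The side view shows the plate at (305,190). The bystanders are well clear of both. Next I'll zoom in and work out a rough position.

```bash
cat > h.py <<'E'
import numpy as np,cv2
from bench import calibration
def ray(c,uv,z):
    E=np.array(c["extrinsics"]);R=E[:3,:3];o=-R.T@E[:3,3]
    d=R.T@np.array([(uv[0]-c["cx"])/c["fx"],(uv[1]-c["cy"])/c["fy"],1.])
    return o+d*(z-o[2])/d[2]
def proj(c,P):
    E=np.array(c["extrinsics"]);p=E[:3,:3]@np.array(P)+E[:3,3]
    return np.array([c["fx"]*p[0]/p[2]+c["cx"],c["fy"]*p[1]/p[2]+c["cy"]])
E
python3 - <<'E'
from h import *
a=np.load("top0.npy");b=np.load("side0.npy")
A=cv2.resize(a[145:225,245:345],(500,400),interpolation=cv2.INTER_CUBIC)
B=cv2.resize(b[165:265,255:345],(360,400),interpolation=cv2.INTER_CUBIC)
cv2.imwrite("pics/z0.png",np.hstack([A,B[:,:300]])[:,:,::-1])
ct=calibration("top");cs=calibration("side")
print(ray(ct,(306,185),.22),ray(cs,(305,189),.225))
E
```

```text
[0.56347193 0.06897081 0.22      ] [0.56659203 0.07289818 0.225     ]
```

View pics/z0.png

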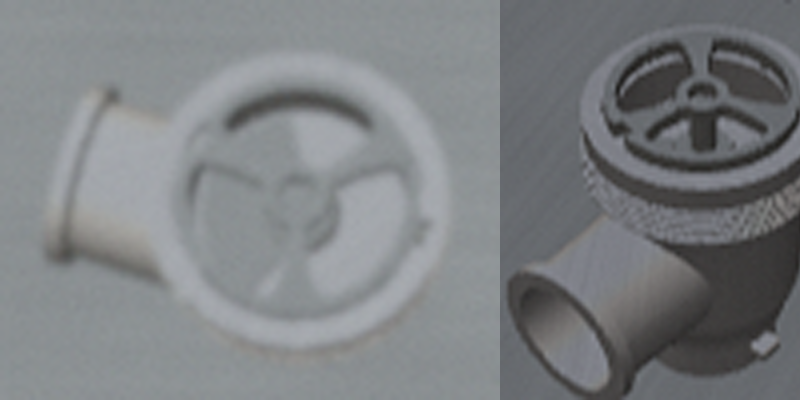

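The notch appears to be at the upper-left spoke, top px ≈(286,174), and the pin groove at (329,191). That makes about a half turn. I'll move over the head for a closer look.

Call:
{"api": "apply_moves", "payload": {"deltas": [{"translation": [0.018, 0.036, 0.03], "turn": [0, 0, 0], "hand": 0}, {"translation": [0.018, 0.04, 0.02], "turn": [0, 0, 0], "hand": 0}, {"translation": [0.018, 0.04, 0.02], "turn": [0, 0, 0], "hand": 0}, {"translation": [0.018, 0.04, 0.02], "turn": [0, 0, 0], "hand": 0}, {"translation": [0.018, 0.04, 0.02], "turn": [0, 0, 0], "hand": 0}], "newtons": 20}}

```text
time: 0.6
ee_pos: [0.361, -0.361, 0.3422]
eef_rot: [0.975, 0.221, -0.004, -0.005]
ft_force: [0.6, -0.4, 0.7]
width: 0.0552
```

Call:
{"api": "apply_moves", "payload": {"deltas": [{"translation": [0.018, 0.04, 0.02], "turn": [0, 0, 0], "hand": 0}, {"translation": [0.018, 0.04, 0.01], "turn": [0, 0, 0], "hand": 0}, {"translation": [0.018, 0.04, 0.01], "turn": [0, 0, 0], "hand": 0}, {"translation": [0.018, 0.04, 0.01], "turn": [0, 0, 0], "hand": 0}, {"translation": [0.018, 0.04, 0.01], "turn": [0, 0, 0], "hand": 0}]}}

```text
time: 1.1
ee_pos: [0.4527, -0.1518, 0.4057]
eef_rot: [0.975, 0.221, -0.004, -0.004]
ft_force: [1.0, -0.5, -0.1]
width: 0.0152
```

Call:
{"api": "apply_moves", "payload": {"deltas": [{"translation": [0.018, 0.04, 0.01], "turn": [0, 0, 0], "hand": 0}, {"translation": [0.018, 0.04, 0.01], "turn": [0, 0, 0], "hand": 0}, {"translation": [0.018, 0.04, 0.01], "turn": [0, 0, 0], "hand": 0}, {"translation": [0.018, 0.04, 0.01], "turn": [0, 0, 0], "hand": 0}, {"translation": [0.0, 0.0, 0.0], "turn": [0, 0, 0], "hand": 0}]}}

```text
time: 1.6
ee_pos: [0.5264, 0.0215, 0.4475]
eef_rot: [0.975, 0.224, -0.003, -0.005]
ft_force: [-0.5, 0.4, -0.8]
width: 0.0007
```

Run:
```python
from h import *
from bench import readout,camera
s=readout.read_state();c=calibration("wrist");E=np.array(c["extrinsics"])
print(s["time"],s["ee_pos"],s["eef_rot"],np.round(s["joint_positions"],2));print(c["fx"],c["cx"],c["cy"],np.round(E,4).tolist(),-E[:3,:3].T@E[:3,3])
print(proj(c,[.565,.07,.225]),s["width"])
w=camera("wrist");np.save("w1.npy",w);cv2.imwrite("pics/w1.png",w[:,:,::-1])
```

```text
1.6 [0.526368   0.0214917  0.44746363] [ 0.97453468  0.22415487 -0.00315486 -0.00517568] [ 0.41  0.14 -0.61  1.28  0.07  1.75 -1.3 ]
296.635077163545 317.1190935485497 202.57854235362402 [[0.4364, -0.8997, -0.0113, -0.2061], [-0.8625, -0.4218, 0.2796, 0.3694], [-0.2563, -0.1123, -0.9601, 0.7291], [0.0, 0.0, 0.0, 1.0]] [0.59540583 0.05227787 0.59432753]
[296.4972584 133.0209846] 0.0006638413727831318
```

View pics/w1.png

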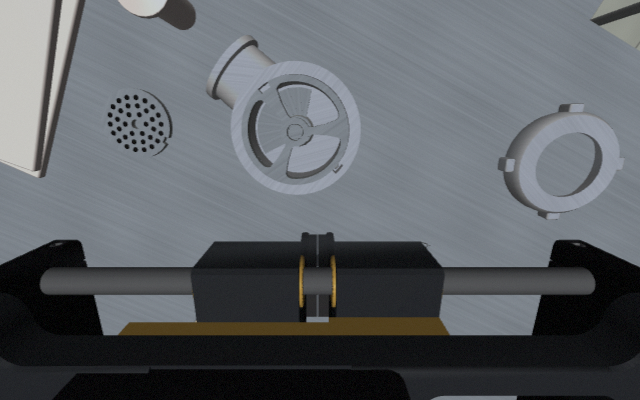

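The wrist view shows the hub at ≈(295,131), the notch at ≈(264,88) and the pin groove at ≈(339,168). The fingers are shut.

```bash
cp /dev/null /dev/null
python3 - <<'E'
from h import *
c=calibration("wrist")
w=np.load("w1.npy")
cv2.imwrite("pics/w1z.png",cv2.resize(w[55:200,225:370],None,fx=4.1,fy=4.1,interpolation=cv2.INTER_CUBIC)[:,:,::-1])
h=ray(c,(295,131),.23);n=ray(c,(264.5,88.5),.23);p=ray(c,(339,168),.22)
for a,b in((n,h),(p,h)):
    d=(a-b)[:2];print(np.hypot(*d),np.degrees(np.arctan2(d[1],d[0])))
print(h,ray(calibration("top"),(304.6,184),.23))
E
```

```text
0.05854192339417305 61.36547174595337
0.07108141416124594 -104.75402320499516
[0.56641649 0.06907221 0.23      ] [0.56400974 0.07235251 0.23      ]cp: '/dev/null' and '/dev/null' are the same file
```

View pics/w1z.png

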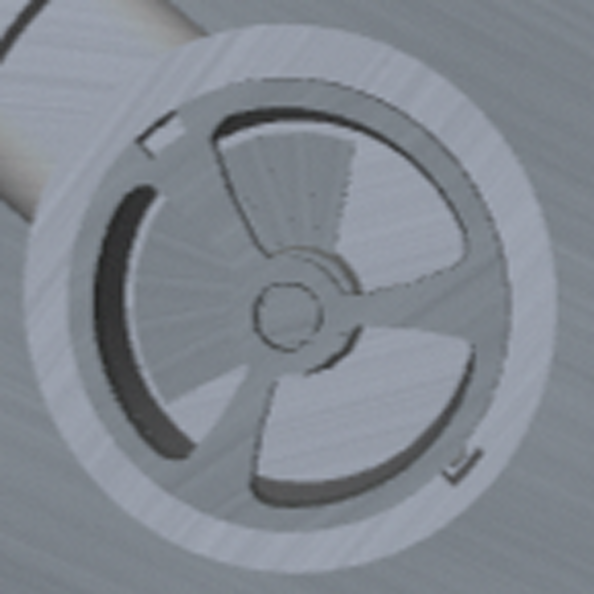

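The zoom shows the hub hole at crop (288,316), the notch at (158,127) and the pin groove at (466,467). Turning clockwise by about 166° is the shorter way.

Run:
```python
from h import *
c=calibration("wrist");f=lambda u,v:(u/4.1+225,v/4.1+55)
h=ray(c,f(288,316),.23);n=ray(c,f(158,127),.23);p=ray(c,f(464,465),.219)
for a in(n,p,ray(c,f(490,285),.23),ray(c,f(198,485),.23)):
    d=(a-h)[:2];print(np.hypot(*d),np.degrees(np.arctan2(d[1],d[0])))
# collar outer ellipse at lip: extreme points left/right/top/bottom
L=[ray(c,f(*q),.22)[:2] for q in((25,285),(557,300),(285,25),(300,572))]
print(h,np.mean(L[:2],0),np.mean(L[2:],0),np.linalg.norm(L[0]-L[1]),np.linalg.norm(L[2]-L[3]))
```

```text
0.06249777147891804 60.16993997043782
0.06978144865116946 -105.07719938745511
0.05927680852391417 -55.78594129837862
0.057448714285411415 176.13246317926226
[0.56540685 0.06829113 0.23      ] [0.57116765 0.07087374] [0.56543089 0.06756046] 0.15864714034889763 0.15900513274000197
```

Call:
{"api": "apply_moves", "payload": {"deltas": [{"translation": [0.025, 0.016, -0.035], "turn": [0, 0, 0], "hand": 0}, {"translation": [0.025, 0.016, -0.04], "turn": [0, 0, 0], "hand": 0}, {"translation": [0.025, 0.016, -0.04], "turn": [0, 0, 0], "hand": 0}, {"translation": [0.0, 0.0, -0.03], "turn": [0, 0, 0], "hand": 0}, {"translation": [0, 0, 0], "turn": [0, 0, 0], "hand": 0}]}}

```text
time: 2.15
ee_pos: [0.6024, 0.0623, 0.2962]
eef_rot: [0.976, 0.219, -0.004, -0.003]
ft_force: [-0.3, -0.2, 0.7]
width: 0.0003
```

Call:
{"api": "apply_moves", "payload": {"deltas": [{"translation": [0.001, 0.004, -0.025], "turn": [0, 0, 0], "hand": 0}, {"translation": [0.0, 0.002, -0.02], "turn": [0, 0, 0], "hand": 0}, {"translation": [0.0, 0.0, -0.015], "turn": [0, 0, 0], "hand": 0}, {"translation": [0.0, 0.0, -0.01], "turn": [0, 0, 0], "hand": 0}, {"translation": [0, 0, 0], "turn": [0, 0, 0], "hand": 0}]}}

```text
time: 2.65
ee_pos: [0.6045, 0.0629, 0.2295]
eef_rot: [0.976, 0.216, -0.002, -0.001]
ft_force: [0.1, -0.2, -0.5]
width: 0.0005
```

Call:
{"api": "apply_moves", "payload": {"deltas": [{"translation": [-0.005, -0.009, 0], "turn": [0, 0, 0], "hand": 0}, {"translation": [-0.005, -0.008, 0], "turn": [0, 0, 0], "hand": 0}, {"translation": [-0.007, -0.007, 0], "turn": [0, 0, 0], "hand": 0}, {"translation": [-0.008, -0.005, 0], "turn": [0, 0, 0], "hand": 0}, {"translation": [-0.009, -0.002, 0], "turn": [0, 0, 0], "hand": 0}]}}

```text
time: 3.15
ee_pos: [0.5718, 0.0306, 0.2346]
eef_rot: [0.976, 0.216, 0.004, -0.001]
ft_force: [3.4, -0.2, -0.6]
width: 0.0008
```

Call:
{"api": "apply_moves", "payload": {"deltas": [{"translation": [-0.01, 0.001, -0.003], "turn": [0, 0, 0], "hand": 0}, {"translation": [-0.01, 0.002, -0.003], "turn": [0, 0, 0], "hand": 0}, {"translation": [-0.0085, 0.0045, -0.002], "turn": [0, 0, 0], "hand": 0}, {"translation": [-0.007, 0.0065, -0.002], "turn": [0, 0, 0], "hand": 0}, {"translation": [-0.005, 0.0085, -0.001], "turn": [0, 0, 0], "hand": 0}]}}

```text
time: 3.65
ee_pos: [0.53, 0.0501, 0.2271]
eef_rot: [0.977, 0.213, 0.008, 0.002]
ft_force: [4.6, -2.6, 2.0]
width: 0.0008
```

```bash
cat > snap.py <<'E'
import sys
from h import *
from bench import readout,camera
s=readout.read_state();c=calibration("wrist");np.save("c.npy",c,allow_pickle=True)
w=camera("wrist");cv2.imwrite(f"pics/{sys.argv[1]}.png",cv2.resize(w,(800,500),interpolation=cv2.INTER_CUBIC)[:,:,::-1]);np.save("w.npy",w)
print(s["ee_pos"],"hub(800px)",proj(c,[.566,.069,.23])*1.25,"pin",proj(c,[.566-.065*.26,.069-.065*.966,.218])*1.25)
E
python3 snap.py w2
```

```text
[0.52995125 0.05010495 0.22711355] hub(800px) [389.15987415 235.8237505 ] pin [498.13616065 317.75852648]
```

View pics/w2.png

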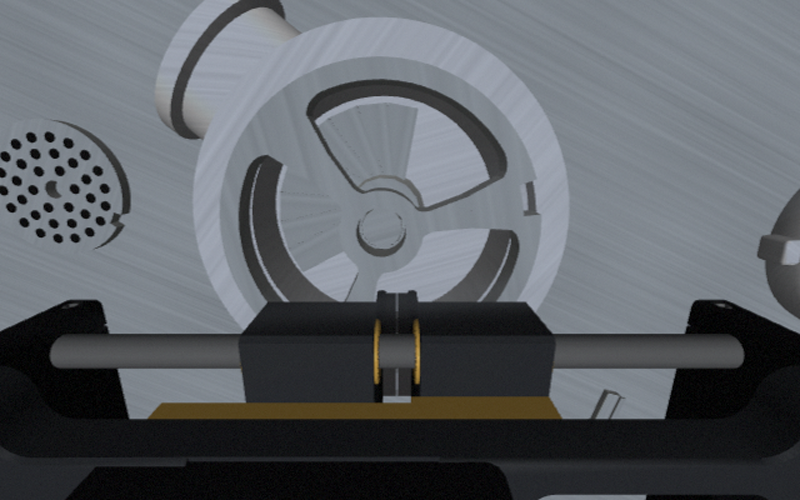

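In the wrist view the notch is at (531,198) and the hub at (381,229), at 800 px scale. The pin is hidden behind the gripper.

Run:
```python
from h import *
c=np.load("c.npy",allow_pickle=True).item();f=lambda u,v:(u/1.25,v/1.25)
h=ray(c,f(381,228),.23);n=ray(c,f(529,198),.23);print(h)
d=(n-h)[:2];print(np.hypot(*d),np.degrees(np.arctan2(d[1],d[0])))
L=ray(c,f(193,190),.22);R=ray(c,f(569,200),.22);print(np.linalg.norm(L-R),(L+R)/2)
t=ray(calibration("top"),(304.6,184.),.23);print(t)
```

```text
[0.56755828 0.07327424 0.23      ]
0.05924200960886793 -53.832972784626804
0.15650104859342986 [0.57858112 0.07793721 0.22      ]
[0.56400974 0.07235251 0.23      ]
```

Run:
```python
from h import *
c=np.load("c.npy",allow_pickle=True).item();t=calibration("top");s=calibration("side")
for z in(.215,.22,.225,.23):
    print(z,ray(c,(381/1.25,228/1.25),z)[:2],ray(t,(304.6,184),z)[:2],ray(s,(305,188.3),z)[:2])
```

```text
0.215 [0.56461354 0.07250614] [0.56711963 0.07294741] [0.57309665 0.060458  ]
0.22 [0.56559512 0.07276217] [0.566083   0.07274911] [0.57046973 0.06544753]
0.225 [0.5665767 0.0730182] [0.56504637 0.07255081] [0.56784282 0.07043706]
0.23 [0.56755828 0.07327424] [0.56400974 0.07235251] [0.5652159  0.07542659]
```

Call:
{"api": "apply_moves", "payload": {"deltas": [{"translation": [-0.001, 0.0085, 0], "turn": [0, 0, 0], "hand": 0}, {"translation": [-0.002, 0.008, 0], "turn": [0, 0, 0], "hand": 0}, {"translation": [-0.0005, 0.008, 0], "turn": [0, 0, 0], "hand": 0}, {"translation": [0.001, 0.005, 0], "turn": [0, 0, 0], "hand": 0}, {"translation": [0, 0, 0], "turn": [0, 0, 0], "hand": 0}]}}

```text
time: 4.2
ee_pos: [0.524, 0.0811, 0.2254]
eef_rot: [0.977, 0.214, 0.004, 0.003]
ft_force: [-0.3, -0.3, 0.5]
width: 0.0002
```

```bash
python3 snap.py w3
python3 - <<'E'
from h import *
t=calibration("top");m=ray(t,(261,179.4),.108);d=m[:2]-np.array([.566,.0725]);print(np.hypot(*d),np.degrees(np.arctan2(d[1],d[0])))
E
```

```text
[0.52398638 0.08107253 0.22535031] hub(800px) [465.5131302  255.12423272] pin [563.83592246 333.87330438]
0.13688830383464837 75.60548502250785
```

View pics/w3.png

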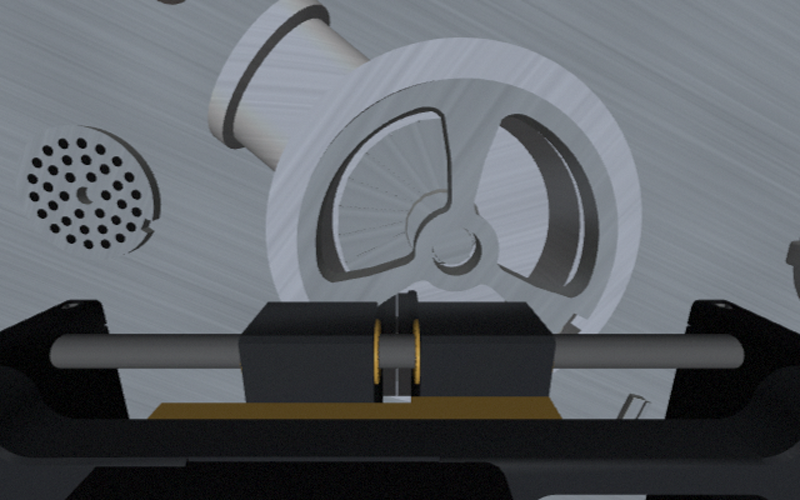

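Only the pin groove's edge shows, at (580,322). The notch is behind the gripper, so I'll estimate the angle from the top spoke and then lift for a clear view.

Run:
```python
from h import *
c=np.load("c.npy",allow_pickle=True).item()
h=ray(c,(456/1.25,246/1.25),.225);print(h)
for q in((473,115),(464,190)):
    d=(ray(c,(q[0]/1.25,q[1]/1.25),.225)-h)[:2];print(np.hypot(*d),np.degrees(np.arctan2(d[1],d[0])))
```

```text
[0.56696671 0.07287715 0.225     ]
0.051018506647506234 19.92930831147164
0.02301168222505181 19.20788383686117
```

Call:
{"api": "apply_moves", "payload": {"deltas": [{"translation": [0, -0.005, 0.02], "turn": [0, 0, 0], "hand": 0}, {"translation": [0, 0, 0.04], "turn": [0, 0, 0], "hand": 0}, {"translation": [-0.03, -0.025, 0.04], "turn": [0, 0, 0], "hand": 0}, {"translation": [-0.03, -0.025, 0.02], "turn": [0, 0, 0], "hand": 0}, {"translation": [0, 0, 0], "turn": [0, 0, 0], "hand": 0}]}}

```text
time: 4.75
ee_pos: [0.4641, 0.0298, 0.3434]
eef_rot: [0.976, 0.216, 0.002, -0.0]
ft_force: [1.0, 0.2, -0.1]
width: 0.0003
```

```bash
python3 snap.py w4
python3 - <<'E'
from h import *
w=np.load("w.npy");c=np.load("c.npy",allow_pickle=True).item()
u,v=proj(c,[.566,.0725,.225]).astype(int);u0=max(u-80,0);v0=max(v-75,0);print(u,v,u0,v0)
cv2.imwrite("pics/w4z.png",cv2.resize(w[v0:v0+150,u0:u0+200],None,fx=4,fy=4,interpolation=cv2.INTER_CUBIC)[:,:,::-1])
E
```

```text
[0.46410768 0.02983786 0.3434241 ] hub(800px) [406.68978761  93.39310949] pin [475.56619859 159.06132235]
321 73 241 0
```

View pics/w4z.png

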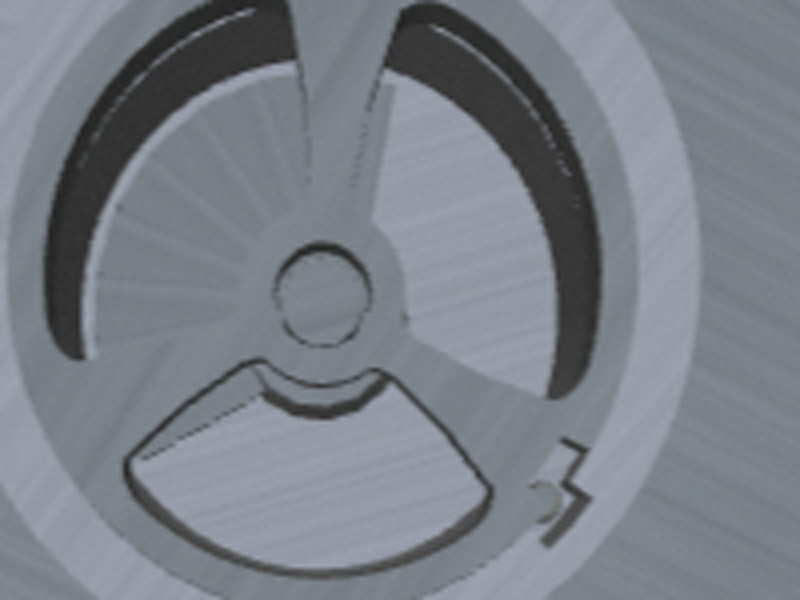

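The lifted view shows the notch's upper side at (562,438)-(588,453), the pin nose at (545,501) and the groove at (562,485)-(592,497)-(545,545). The plate is still a few degrees short.

Run:
```python
from h import *
c=np.load("c.npy",allow_pickle=True).item()
for zp in(.225,.23):
    r=lambda u,v,z=zp:ray(c,(u/4+241,v/4),z)[:2]
    # Hub: cast plate hub
    h=r(323,295);a=lambda p:(round(np.hypot(*(p-h))*1e3,1),round(np.degrees(np.arctan2(*(p-h)[::-1])),1))
    print(zp,h,"notch side",a(r(562,438)),a(r(588,453)),"groove",a(r(562,485,zp-.01)),a(r(592,497,zp-.01)),a(r(545,545,zp-.01)),"pin",a(r(545,501,zp-.0123)))
    print("opening",a(r(258,360)),a(r(378,370)),a(r(125,465)),a(r(490,490)),"upspoke",a(r(346,60)),a(r(332,180)))
```

```text
0.225 [0.56606224 0.07218811] notch side (np.float64(58.5), np.float64(-94.0)) (np.float64(65.1), np.float64(-93.9)) groove (np.float64(66.0), np.float64(-100.3)) (np.float64(73.2), np.float64(-98.8)) (np.float64(72.2), np.float64(-110.3)) pin (np.float64(65.6), np.float64(-104.4))
opening (np.float64(18.6), np.float64(157.9)) (np.float64(18.7), np.float64(-116.5)) (np.float64(54.3), np.float64(153.5)) (np.float64(53.3), np.float64(-112.1)) upspoke (np.float64(43.2), np.float64(19.2)) (np.float64(21.6), np.float64(20.4))
0.23 [0.56541948 0.07196996] notch side (np.float64(57.4), np.float64(-94.0)) (np.float64(63.9), np.float64(-93.9)) groove (np.float64(64.8), np.float64(-100.3)) (np.float64(71.8), np.float64(-98.8)) (np.float64(70.8), np.float64(-110.3)) pin (np.float64(64.4), np.float64(-104.4))
opening (np.float64(18.2), np.float64(157.9)) (np.float64(18.4), np.float64(-116.5)) (np.float64(53.3), np.float64(153.5)) (np.float64(52.3), np.float64(-112.1)) upspoke (np.float64(42.4), np.float64(19.2)) (np.float64(21.2), np.float64(20.4))
```

The notch is about 4.5° short (-100° against the pin at -104.4°). I'll re-enter the opening and push a further ~3 mm.

Call:
{"api": "apply_moves", "payload": {"deltas": [{"translation": [0.033, 0.015, -0.02], "turn": [0, 0, 0], "hand": 0}, {"translation": [0.033, 0.015, -0.03], "turn": [0, 0, 0], "hand": 0}, {"translation": [0.004, 0.002, -0.02], "turn": [0, 0, 0], "hand": 0}, {"translation": [0, 0, -0.02], "turn": [0, 0, 0], "hand": 0}, {"translation": [0, 0, 0], "turn": [0, 0, 0], "hand": 0}]}}

```text
time: 5.3
ee_pos: [0.538, 0.0686, 0.246]
eef_rot: [0.976, 0.218, 0.002, -0.003]
ft_force: [-0.1, -0.0, 0.6]
width: 0.0004
```

Call:
{"api": "apply_moves", "payload": {"deltas": [{"translation": [-0.008, -0.006, 0], "turn": [0, 0, 0], "hand": 0}, {"translation": [-0.001, 0, 0], "turn": [0, 0, 0], "hand": 0}, {"translation": [0, 0, -0.01], "turn": [0, 0, 0], "hand": 0}, {"translation": [0, 0, -0.009], "turn": [0, 0, 0], "hand": 0}, {"translation": [0, 0, 0], "turn": [0, 0, 0], "hand": 0}]}}

```text
time: 5.8
ee_pos: [0.5289, 0.0631, 0.2278]
eef_rot: [0.976, 0.218, 0.003, -0.003]
ft_force: [0.5, -0.3, -0.7]
width: 0.0005
```

Call:
{"api": "apply_moves", "payload": {"deltas": [{"translation": [-0.003, 0.008, 0], "turn": [0, 0, 0], "hand": 0}, {"translation": [-0.001, 0.005, 0], "turn": [0, 0, 0], "hand": 0}, {"translation": [0, 0.003, 0], "turn": [0, 0, 0], "hand": 0}, {"translation": [0, 0.002, 0], "turn": [0, 0, 0], "hand": 0}, {"translation": [0, 0, 0], "turn": [0, 0, 0], "hand": 0}]}}

```text
time: 6.3
ee_pos: [0.5246, 0.0826, 0.2285]
eef_rot: [0.976, 0.218, 0.003, -0.003]
ft_force: [-0.9, -0.3, 0.9]
width: 0.0006
```

Call:
{"api": "apply_moves", "payload": {"deltas": [{"translation": [0.0005, 0.001, 0], "turn": [0, 0, 0], "hand": 0}, {"translation": [0, 0.001, 0], "turn": [0, 0, 0], "hand": 0}, {"translation": [0, 0, 0], "turn": [0, 0, 0], "hand": 0}]}}

```text
time: 6.6
ee_pos: [0.5252, 0.0837, 0.2284]
eef_rot: [0.976, 0.218, 0.003, -0.002]
ft_force: [-0.9, -0.8, -0.5]
width: 0.0005
```

Call:
{"api": "apply_moves", "payload": {"deltas": [{"translation": [0, -0.006, 0.02], "turn": [0, 0, 0], "hand": 0}, {"translation": [0, 0, 0.04], "turn": [0, 0, 0], "hand": 0}, {"translation": [-0.03, -0.025, 0.04], "turn": [0, 0, 0], "hand": 0}, {"translation": [-0.03, -0.025, 0.02], "turn": [0, 0, 0], "hand": 0}, {"translation": [0, 0, 0], "turn": [0, 0, 0], "hand": 0}]}}

```text
time: 7.1
ee_pos: [0.4663, 0.0314, 0.3477]
eef_rot: [0.976, 0.22, 0.003, -0.004]
ft_force: [0.8, 0.0, -0.6]
width: 0.0004
```

```bash
python3 snap.py w5
python3 - <<'E'
from h import *
w=np.load("w.npy");c=np.load("c.npy",allow_pickle=True).item()
u,v=proj(c,[.566,.0725,.225]).astype(int);u0=max(u-80,0);v0=max(v-75,0);print(u,v,u0,v0)
cv2.imwrite("pics/w5z.png",cv2.resize(w[v0:v0+150,u0:u0+200],None,fx=4,fy=4,interpolation=cv2.INTER_CUBIC)[:,:,::-1])
E
```

```text
[0.46634947 0.03137977 0.34766286] hub(800px) [409.53182589  99.46238845] pin [476.68241059 163.90774378]
323 78 243 3
```

View pics/w5z.png

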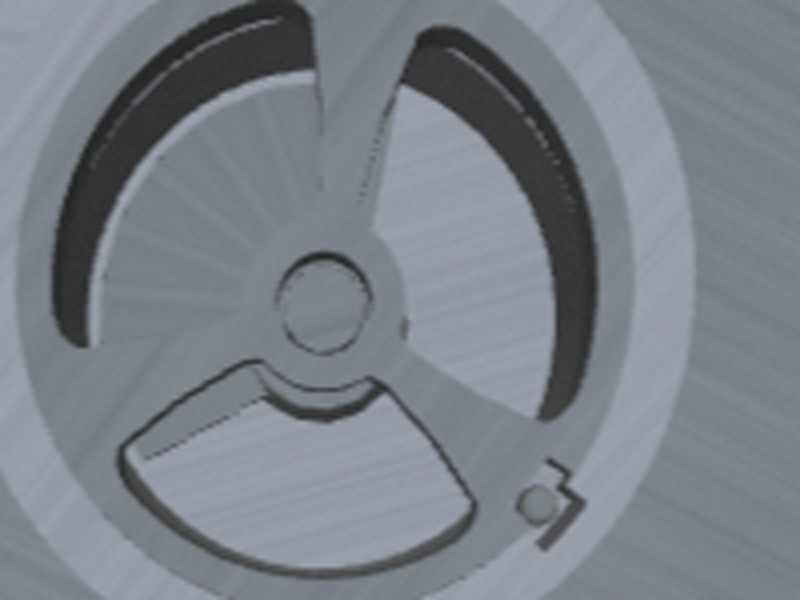

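The pin nose at (537,504) is now well inside the notch, whose upper side is at (547,461)-(570,472). I'll measure the residual angle.

Run:
```python
from h import *
c=np.load("c.npy",allow_pickle=True).item();zp=.23
r=lambda u,v,z=zp:ray(c,(u/4+243,v/4+3),z)[:2]
h=r(323,303);a=lambda p:(round(np.hypot(*(p-h))*1e3,1),round(np.degrees(np.arctan2(*(p-h)[::-1])),1))
print(h,"notch side",a(r(547,461)),a(r(570,472)),"groove",a(r(585,503,zp-.01)),a(r(543,548,zp-.01)),"pin",a(r(537,504,zp-.0123)))
print("opening",a(r(258,361)),a(r(375,377)),a(r(121,455)),a(r(476,505)))
```

```text
[0.56519347 0.07219087] notch side (np.float64(57.7), np.float64(-97.8)) (np.float64(63.2), np.float64(-97.1)) groove (np.float64(71.9), np.float64(-99.1)) (np.float64(71.4), np.float64(-109.7)) pin (np.float64(63.8), np.float64(-104.5))
opening (np.float64(17.7), np.float64(155.2)) (np.float64(18.3), np.float64(-117.4)) (np.float64(52.8), np.float64(150.4)) (np.float64(52.7), np.float64(-115.3))
```

About 1.5° is left, roughly 1.7 mm at the rim. That's already within tolerance, but a ~1.2 mm nudge will centre it.

Call:
{"api": "apply_moves", "payload": {"deltas": [{"translation": [0.03, 0.015, -0.02], "turn": [0, 0, 0], "hand": 0}, {"translation": [0.028, 0.013, -0.04], "turn": [0, 0, 0], "hand": 0}, {"translation": [0, 0, -0.025], "turn": [0, 0, 0], "hand": 0}, {"translation": [0, 0, 0], "turn": [0, 0, 0], "hand": 0}]}}

```text
time: 7.55
ee_pos: [0.5283, 0.0646, 0.2581]
eef_rot: [0.975, 0.22, 0.005, -0.006]
ft_force: [-0.5, 1.0, 0.4]
width: 0.0006
```

Call:
{"api": "apply_moves", "payload": {"deltas": [{"translation": [0, 0, -0.015], "turn": [0, 0, 0], "hand": 0}, {"translation": [0, 0, -0.012], "turn": [0, 0, 0], "hand": 0}, {"translation": [-0.002, 0.009, -0.002], "turn": [0, 0, 0], "hand": 0}, {"translation": [-0.001, 0.006, 0], "turn": [0, 0, 0], "hand": 0}, {"translation": [0, 0, 0], "turn": [0, 0, 0], "hand": 0}]}}

```text
time: 8.05
ee_pos: [0.5257, 0.0833, 0.2304]
eef_rot: [0.975, 0.221, 0.005, -0.007]
ft_force: [-1.1, -0.5, -1.9]
width: 0.0007
```

Call:
{"api": "apply_moves", "payload": {"deltas": [{"translation": [0, 0.0012, 0], "turn": [0, 0, 0], "hand": 0}, {"translation": [0, 0.0008, 0], "turn": [0, 0, 0], "hand": 0}, {"translation": [0, 0, 0], "turn": [0, 0, 0], "hand": 0}]}}

```text
time: 8.35
ee_pos: [0.5257, 0.0847, 0.2316]
eef_rot: [0.975, 0.221, 0.005, -0.006]
ft_force: [-2.0, -0.6, -0.4]
width: 0.0006
```

Call:
{"api": "apply_moves", "payload": {"deltas": [{"translation": [-0.0005, -0.006, 0.003], "turn": [0, 0, 0], "hand": 0}, {"translation": [0, 0, 0.03], "turn": [0, 0, 0], "hand": 0}, {"translation": [0.02, -0.003, 0.01], "turn": [0, 0, 0], "hand": 0}, {"translation": [0.02, -0.003, 0], "turn": [0, 0, 0], "hand": 0}, {"translation": [0, 0, 0], "turn": [0, 0, 0], "hand": 0}]}}

```text
time: 8.85
ee_pos: [0.5675, 0.0709, 0.2792]
eef_rot: [0.975, 0.221, 0.008, -0.006]
ft_force: [-0.1, -0.7, 0.1]
width: 0.0004
```

Call:
{"api": "apply_moves", "payload": {"deltas": [{"translation": [-0.001, 0.001, -0.012], "turn": [0, 0, 0], "hand": 0}, {"translation": [0, 0, -0.012], "turn": [0, 0, 0], "hand": 0}, {"translation": [0, 0, -0.006], "turn": [0, 0, 0], "hand": 0}, {"translation": [0, 0, -0.004], "turn": [0, 0, 0], "hand": 0}, {"translation": [0, 0, -0.003], "turn": [0, 0, 0], "hand": 0}]}}

```text
time: 9.35
ee_pos: [0.5653, 0.0722, 0.2398]
eef_rot: [0.975, 0.221, 0.009, -0.006]
ft_force: [0.4, -1.0, 5.8]
width: 0.0004
```

Call:
{"api": "apply_moves", "payload": {"deltas": [{"translation": [0, 0, -0.003], "turn": [0, 0, 0], "hand": 0}, {"translation": [0, 0, -0.003], "turn": [0, 0, 0], "hand": 0}, {"translation": [0, 0, -0.003], "turn": [0, 0, 0], "hand": 0}, {"translation": [0, 0, -0.003], "turn": [0, 0, 0], "hand": 0}]}}

```text
time: 9.75
ee_pos: [0.5658, 0.0724, 0.2354]
eef_rot: [0.975, 0.221, 0.012, -0.004]
ft_force: [-12.9, -3.7, 27.8]
width: 0.0006
```

The plate stopped firmly at tip z≈0.2214, against 0.222 expected when home. I'll lift off and look.

Call:
{"api": "apply_moves", "payload": {"deltas": [{"translation": [0, 0, 0.01], "turn": [0, 0, 0], "hand": 0}, {"translation": [0, 0, 0.04], "turn": [0, 0, 0], "hand": 0}, {"translation": [-0.045, -0.015, 0.05], "turn": [0, 0, 0], "hand": 0}, {"translation": [-0.045, -0.02, 0.03], "turn": [0, 0, 0], "hand": 0}, {"translation": [0, 0, 0], "turn": [0, 0, 0], "hand": 0}]}}

```text
time: 10.25
ee_pos: [0.4904, 0.0441, 0.3528]
eef_rot: [0.975, 0.222, 0.011, -0.004]
ft_force: [0.2, 0.3, 0.1]
width: 0.0005
```

```bash
python3 snap.py w6
python3 - <<'E'
from h import *
w=np.load("w.npy");c=np.load("c.npy",allow_pickle=True).item()
u,v=proj(c,[.566,.0725,.22]).astype(int);u0=max(u-75,0);v0=max(v-75,0);print(u,v,u0,v0)
from bench import camera
s=camera("side")
A=cv2.resize(w[v0:v0+150,u0:u0+150],None,fx=3.33,fy=3.33,interpolation=cv2.INTER_CUBIC)[:500]
B=cv2.resize(s[165:265,255:315],(300,500),interpolation=cv2.INTER_CUBIC)
B=cv2.resize(s[165:240,265:340],(300,300),interpolation=cv2.INTER_CUBIC);B=np.vstack([B,np.zeros((A.shape[0]-300,300,3),np.uint8)])
cv2.imwrite("pics/w6z.png",np.hstack([A,B])[:,:,::-1])
E
```

```text
[0.49038272 0.04412173 0.35279096] hub(800px) [410.29822824 145.14374311] pin [473.81799017 203.38587169]
324 114 249 39
```

View pics/w6z.png

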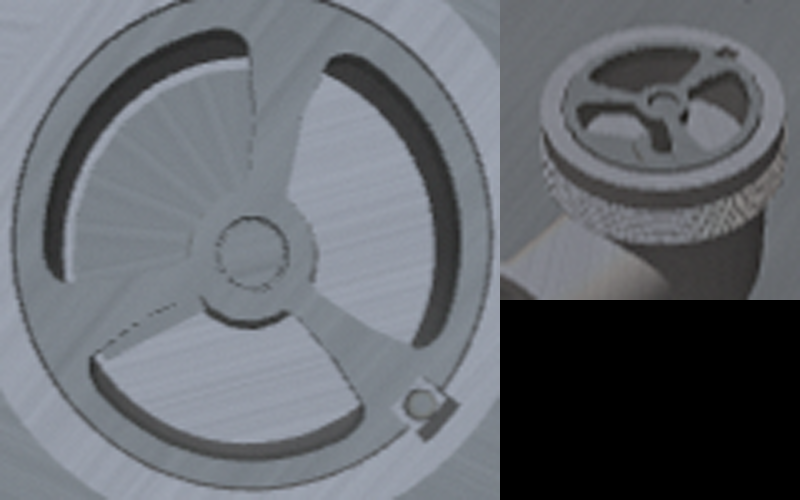

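The plate sits low in the lip with an even gap all round. The pin (420,403) is centred in the notch and the groove lines up with it.

```bash
python3 -c "
from bench import order;print(order.close_job())"
```

```text
the job is handed in; nothing more can be done
None
```

The plate is turned to the pin and pressed home, and the job is handed in, at about 10.4 s on the robot's clock.

- **Turning:** With the fingers shut as one fingertip, I pushed a spoke clockwise about 165°. I checked twice with the wrist camera and nudged it the rest of the way onto the pin.
- **Pressing:** I pressed straight down on the hub. The plate began to go down at about 6 N. It stopped firmly at 28 N with the fingertip at z≈0.221, against 0.222 expected when home.
- **Last checks:** The final wrist and side pictures show the pin centred in the notch, the notch in line with the groove, and an even gap round the plate. The arm was clear, and I never went near the loose parts.
- **Disagreements:** Diameters measured by the wrist camera came out 3–8% small, which looks like about 10 mm of height error. The top, side and wrist views still agreed on the plate's centre to within a few mm. While pressing, the tool also picked up about 13 N sideways.

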